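# Jack up the strongback on its marked lift point and hold it

## Task

The blue beam has to come up so that packing can be slid in on its rest: push the loose saddle fully down onto the pin of the red ratchet jack, set the jack upright on the plywood with the saddle centred under the yellow-marked lift point of the beam's lug, and pump the jack's lever until the lift point is at least 10 mm higher than it was. Let only the jack lift the beam and leave the other tools where they lie. The ram creeps back whenever the lever is let up, so finish while holding: the lever is kept pressed right down with the robot still on it, the beam up and carried by the saddle.

Things in the scene. Friction and masses are not known exactly. Their poses are not given: they have to be found in the camera images.
- jack: Red hand ratchet jack, loose, 0.82 kg in all. Origin: underside of the base, below the ram axis; x to the load end, lever at -x, z up. Base plate 70 mm wide (y), x -175 to +30 mm, 8 mm thick. Two upright cheek plates, y -24 to +24 mm over all: rear part x -97 to -41 mm, 88 mm high (grasp there; balance point x about -55 mm); front part to x = +16 mm, 72 mm high. Lever pivot x -48, z 47 mm.
- jack_grasp (a point): Good grasp centre of the jack, fixed to it: between the rear cheeks at x = -70 mm, y = 0, z = 75 mm of jack; close on the cheeks along the jack's y (48 mm wide).
- ram_pin (a point): Foot of the upright steel pin (12 mm diameter, 18 mm long, top 4 mm tapered to 6 mm) on top of the jack's toothed ram: centre of the 26 mm collar face that the saddle sits on. 79 mm above the jack's underside with the ram down; rises with the ram.
- jack_ram (a joint): Height of the ram, m: 0 down, 0.045 at its stop; starts between 0 and 5 mm. Only pumping raises it. A friction brake holds it, but it creeps down by 1 to 2 mm/s under load (about 0.3 mm/s with the saddle alone) while the lever is up.
- jack_handle (a joint): Angle of the pump lever, rad: 0 up (a spring returns it there when let go), 0.55 pressed right down on its stop. A full stroke down raises the ram by 8 to 13 mm through a pawl that works on 5 mm teeth; on the way up the pawl slips back and the ram stays. Pressing takes 3 to 10 N at the pad.
- handle_pad (a point): Centre of the top of the black rubber pad (52 mm along the lever, 40 mm wide) at the lever's end; press down here from above. Lever up: 149 mm behind the ram axis, 101 mm above the jack's underside, sloping 0.45 rad up to the rear. Pressed right down: 60 mm lower, 13 mm farther to the rear, about level. Moves with the lever.
- saddle: Loose aluminium jack saddle, a round cap 36 mm in diameter and 28 mm high, closed on top (black rubber face), 80 g. Origin: centre of its open underside, z up; it stands upright with the opening down. The blind bore underneath is 14.5 mm across and 20 mm deep; fully seated its origin is at ram_pin.
- saddle_top (a point): Centre of the saddle's top face, 28 mm above its origin.
- beam_foot: Fixed clevis foot and green rest, with the blue beam on them (foot and beam are one thing here). Origin: on the plywood below the hinge pin; x along the beam to its free end, z up. Beam 50 mm wide, underside 104 mm, top 144 mm above the plywood, ends at x = 210 mm; then a steel lug 50 mm wide, 10 mm thick, to x = 263 mm. Rest: x 125 to 185 mm. The 2.2 kg beam turns up about the pin (z 124 mm).
- lift_point (a point): Lift point: centre of the lug's underside, 245 mm along the beam from the hinge pin, 121 mm above the plywood with the beam at rest. A yellow 26 mm disc with a black cross marks it on the lug's top, 10 mm above. Moves with the beam. With the ram down a seated saddle passes 14 mm below it.
- packing_block: Bystander, loose: brown machined step block 55x110x50 mm on the plywood, kept for packing. Leave it.
- marker: Bystander, loose: paint marker with a blue cap, 15x128x15 mm, on the plywood. Leave it.
- pliers: Bystander, loose: pliers with red grips, 64x171x16 mm, on the plywood. Leave them.
- plywood_sheet: Fixed plywood sheet, 325x660 mm, 12.5 mm thick, laid over the tube ends; its top is at z = 0.022. Origin: centre of its underside.

How it is judged:
On the way, in this order (a step that is already met when the one before it is completed fails the run):
1. the saddle sits fully down on the jack's pin (distance between saddle and ram_pin below 0.005 m and angle between saddle's own z axis and vertical below 0.15 rad), for 0.3 s.
2. the jack, with its saddle on, stands upright on the plywood, let go, with the saddle centred under the lift point (10 mm) (all of step 1 and horizontal distance between saddle_top and lift_point below 0.01 m and angle between jack's own z axis and vertical below 0.06 rad and height (world z) of jack below 0.027 m and contact force between the fingers and jack below 0.5 N and height (world z) of lift_point below 0.145 m), for 0.2 s.
3. the jack has raised the lift point by 10 mm or more (all of step 1 and height (world z) of lift_point above 0.153 m and contact force between saddle and beam_foot above 2 N), for 0.2 s.
At the end, for the whole second after the job is handed in: The robot still presses the lever down (over 0.45 rad, over 1 N); the lift point is 10 mm or more above its rest height (z over 0.153), carried by the saddle alone; the saddle is fully seated on the pin, within 13 mm of the lift point; the jack stands upright on the plywood (all of step 3 and horizontal distance between saddle_top and lift_point below 0.013 m and angle between jack's own z axis and vertical below 0.06 rad and height (world z) of jack below 0.027 m and value of joint jack_handle above 0.45 rad and contact force between any of the fingers, the arm and jack above 1 N and not (contact force between any of the fingers, the arm and beam_foot above 0.5 N) and not (contact force between any of the fingers, the arm and saddle above 0.5 N)); the arm keeps its last pose, push and grip.
It fails at once if the robot itself pushes or lifts the beam or its foot (over 8 N) (contact force between any of the fingers, the arm and beam_foot above 8 N).
It fails at once if the packing block, marker or pliers are moved by more than 30 mm (distance of any of packing_block, marker, pliers from where it was at the start of the episode above 0.03 m).
It fails at once if the jack is tipped over (more than 0.5 rad) (angle between jack's own z axis and vertical above 0.5 rad).
It also fails if it takes over 58 s, if anything falls off the work surface, if the arm or the gripper's body presses on something with over 40 N, if the wrist force passes 120 N, or if a joint passes its speed limit or range.

## Robot

A 6-joint arm with a two-finger parallel gripper is mounted at the origin on a cart in front of the work surface, level with it; the furniture and walls round the work are solid. World frame = base frame: x ahead of the robot, y to its left, z up, the work surface at z = 0. Lengths are in m, angles in rad, forces in N, time in s.
With the tool pointing down it reaches from about 0.35 to 0.775 m from the base axis. Payload 5.5 kg.
Tool frame: the origin (TCP) lies midway between the tips of the shut fingers; the grasp point (between the pads) lies 19 mm behind it; z points along the fingers, y is the line along which they close (so a half turn about z gives the same grasp; the last joint's range is limited). The gripper opens to 85 mm and grips with 20 to 120 N. Pads are 22 mm wide; open, the fingers measure 114 mm over their backs; the gripper's body (76 mm by 85 mm) begins 54 mm behind the grasp point. The pads swing forward as they close: fully open they stand 13 mm farther back than shut.
Start: joints at [-1.33, 0.313, 0.046, 1.304, 0, 1.431], TCP at [0.214, -0.534, 0.231] pointing down, gripper open.
Joint ranges: [-2.76, 2.76], [-0.86, 1.69], [-1.03, 1.26], [-2.2, 2.34], [-1.47, 1.5], [-3.14, 3.14]. Speed limits (rad/s): [2.57, 2.57, 3.14, 3.14, 3.14, 3.14].

## Interface

Orientations are given as a unit quaternion [w, x, y, z].
In Python, from workcell import telemetry, imaging, env gives the robot as it stands. The module is installed in compiled form; this text tells all that it offers.
- The arm moves only by the tool step_arm, never from a script. Its argument "moves" is a list of rows, each a list of 3 entries, a list of its own where there are three numbers: the shift along the tool's x, y, z in mm, then the turn, a rotation vector about the tool's x, y, z in rad, then the finger opening in mm, from 0 to 85.4. A call has 1 to 8 rows; each row is the pose to reach, as a shift and turn from the pose commanded when the call began, along the tool's axes at that moment; what a row does not reach only later rows make up. A row lasts 1/12 s, in which the tool goes at most 41.7 mm and 7.16 degrees, less where a joint would pass 70% of its speed; a pose out of reach is approached as far as the arm can. A call with a gripper value outside its range is refused whole. The fingers move at their own pace and stop on an object; "grip_force" is the grip in N (left out, the last holds). Time passes only in rows, so rows that repeat a pose let the fingers close. It gives the time, the measured TCP pose, the force, the opening and the grip force at its end, in the units of the state.
- telemetry.get_state(): the state, without advancing time (a new reading comes with each control period).
- imaging.read_camera(name): name is "scene" or "side" or "wrist"; returns the picture (400x640x3 uint8, red, green, blue); there is no depth.
- imaging.camera_params(name): a dict with "camera_matrix" (3x3 intrinsics, pixels), "D" ([k1, k2, p1, p2, k3] as OpenCV has them; the pictures are not rectified), "pose" (4x4, takes a point from camera to world coordinates). Camera axes: x right, y up, looking along -z (the intrinsics and any distortion apply to the point x, -y, -z); pixel columns grow to the right and rows downward; lengths in m; the calibration is good to about 2 mm. A picture is of the moment at which its call begins: read the wrist's pose just before it. camera_params takes no time and is no camera call; for the wrist camera it gives the pose at the moment of the call.
- env.hand_in(): hands the job in; it is judged then, once.
The state is a dict: "clock": time; "joint_pos": joint angles; "qvel": joint speeds; "tau": joint torques, N m; "tcp_pos": TCP position; "orientation": TCP orientation; "wrist_force": force on the tool from outside, world axes, zero at the start; "ft_torque": the same for the moment, N m; "finger_gap": finger opening in m; "grip_force": force on a finger pad.
Only numpy, scipy, OpenCV 4.12 (cv2) and the standard library are available. Lean on these libraries where they do the work, as an engineer would, in place of code of your own. Each camera call takes 0.05 s, during which the arm holds its last target. There are 200 camera calls.

## Working session

There is one attempt and no reset: what is moved stays moved. The work goes in short steps, Python scripts to look and compute and a tool call to move; the robot and the scene stay as the last step left them, time stands still between calls to the robot, and variables do not carry over. Pictures are saved under pics/ and viewed, at most 10 in all, crops included, and the job is handed in when it is done.

Besides the shell and the picture viewer there is one more tool, called after "Request:" as name(argument=value, ...), one argument or row to a line, values as JSON. step_arm: Moves the arm, as the interface text tells. Its arguments: {"type":"object","properties":{"moves":{"type":"array"},"grip_force":{"type":"number"}},"required":["moves"]}

```bash
mkdir -p pics; python3 - <<'E'
from workcell import telemetry, imaging
import cv2,numpy as np
np.set_printoptions(precision=4,suppress=True)
print(telemetry.get_state())
for n in ["scene","side","wrist"]:
    p=imaging.camera_params(n); print(n,p)
    cv2.imwrite(f"pics/{n}0.png",imaging.read_camera(n)[:,:,::-1])
E
```

```text
{'clock': 0.0, 'joint_pos': array([-1.3296,  0.314 ,  0.0449,  1.3036, -0.    ,  1.4312]), 'qvel': array([-0.0015, -0.0017,  0.0006,  0.0013, -0.001 ,  0.0011]), 'tau': array([ -0.0001, -48.0626,  29.8535,   0.0193,  -0.0001,  -0.    ]), 'tcp_pos': array([ 0.2136, -0.5333,  0.2304]), 'orientation': array([-0.001 ,  0.9819,  0.1892, -0.0001]), 'wrist_force': array([-0.0887, -0.4035, -0.5419]), 'ft_torque': array([-0.02  ,  0.0284, -0.0382]), 'grip_force': 0.0, 'finger_gap': 0.08557937991837115}
scene {'camera_matrix': array([[379.5731,   0.    , 320.195 ],
       [  0.    , 379.5731, 206.7924],
       [  0.    ,   0.    ,   1.    ]]), 'D': array([-0.056,  0.   ,  0.   ,  0.   ,  0.   ]), 'pose': array([[-0.7969,  0.3933, -0.4586,  0.1683],
       [-0.6039, -0.5423,  0.5842,  0.5951],
       [-0.019 ,  0.7425,  0.6696,  0.6821],
       [ 0.    ,  0.    ,  0.    ,  1.    ]])}
side {'camera_matrix': array([[367.6145,   0.    , 320.1607],
       [  0.    , 367.6145, 200.0568],
       [  0.    ,   0.    ,   1.    ]]), 'D': array([-0.0013,  0.    ,  0.    ,  0.    ,  0.    ]), 'pose': array([[ 0.9984, -0.0396,  0.0414,  0.616 ],
       [ 0.0562,  0.5365, -0.842 , -0.6079],
       [ 0.0111,  0.843 ,  0.5378,  0.5841],
       [ 0.    ,  0.    ,  0.    ,  1.    ]])}
wrist {'camera_matrix': array([[311.172 ,   0.    , 317.5018],
       [  0.    , 311.172 , 200.4023],
       [  0.    ,   0.    ,   1.    ]]), 'D': array([-0.0161,  0.    ,  0.    ,  0.    ,  0.    ]), 'pose': array([[ 0.3722,  0.8905,  0.2616,  0.281 ],
       [-0.9281,  0.3575,  0.1037, -0.5069],
       [-0.0012, -0.2814,  0.9596,  0.3735],
       [ 0.    ,  0.    ,  0.    ,  1.    ]])}
```

View pics/scene0.png

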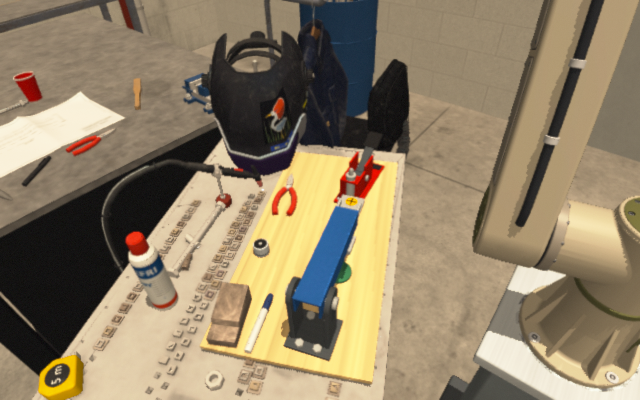

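View pics/side0.png

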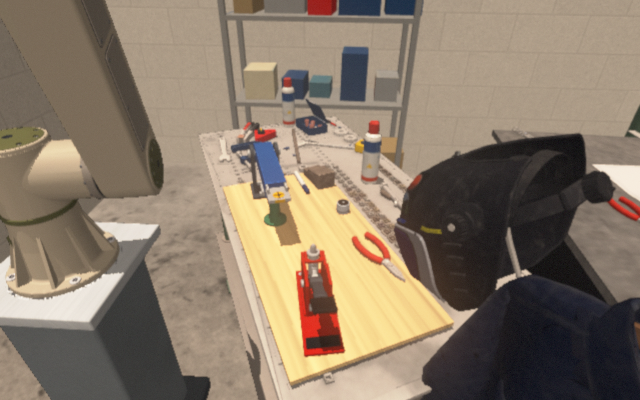

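Scene: the jack is near (355,180), the lift mark at (351,202) and the saddle at (261,246). Side: the jack is at (318,305) with its pad rearward, the saddle is at (343,205) and the lug is at (277,194). I'll enlarge both.

```bash
cat > h.py <<'E'
import cv2,numpy as np
from workcell import telemetry, imaging
np.set_printoptions(precision=4,suppress=True)
def ray(p,uv):
    q=cv2.undistortPoints(np.array([[uv]],float),p["camera_matrix"],p["D"])[0,0]
    T=p["pose"]; return T[:3,3],T[:3,:3]@np.array([q[0],-q[1],-1])
def atz(p,uv,z):
    o,d=ray(p,uv); return o+d*(z-o[2])/d[2]
def tri(obs):
    A=np.zeros((3,3));b=np.zeros(3)
    for p,uv in obs:
        o,d=ray(p,uv); d=d/np.linalg.norm(d); M=np.eye(3)-np.outer(d,d); A+=M;b+=M@o
    return np.linalg.solve(A,b)
def proj(p,X):
    T=p["pose"]; c=T[:3,:3].T@(np.array(X,float)-T[:3,3]); c=c*[1,-1,-1]
    return cv2.projectPoints(c[None],np.zeros(3),np.zeros(3),p["camera_matrix"],p["D"])[0][0,0]
E
python3 - <<'E'
import cv2,numpy as np
a=cv2.imread("pics/side0.png");b=cv2.imread("pics/scene0.png")
# side: jack (285-355,235-365), scene: (240-400,140-260)
A=cv2.resize(a[235:365,280:360],None,fx=4,fy=4,interpolation=cv2.INTER_CUBIC)  #320x520
B=cv2.resize(a[165:235,255:365],None,fx=4,fy=4,interpolation=cv2.INTER_CUBIC) #440x280
C=cv2.resize(b[145:265,245:395],None,fx=3,fy=3,interpolation=cv2.INTER_CUBIC)[:,:450] #450x360
c=np.zeros((600,800,3),np.uint8); c[:520,:320]=A; c[:280,330:770]=B; c[290:600,330:780]=C[:310]
cv2.imwrite("pics/m1.png",c)
E
```

```text
(no output)
```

View pics/m1.png

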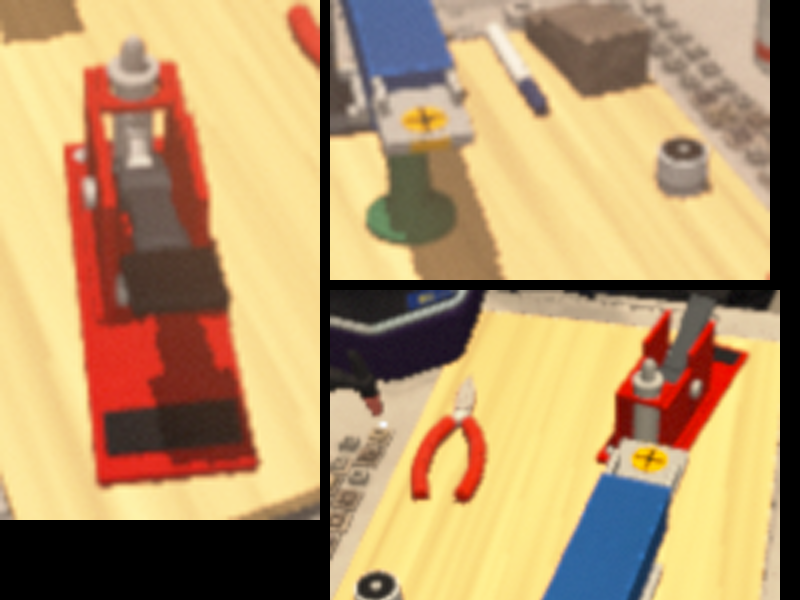

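View pics/wrist0.png

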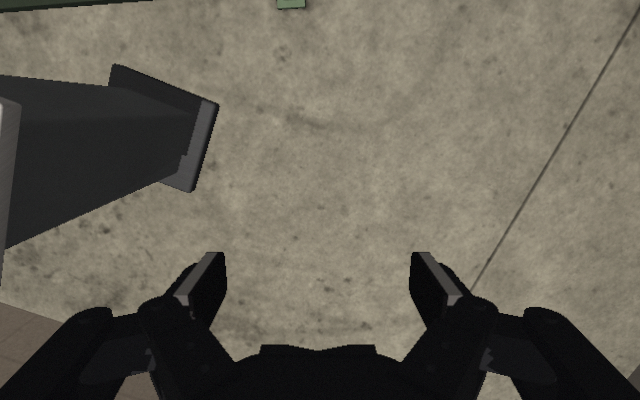

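The crops show the pin tip at side (313.2,244.5) and scene (351.3,169.3), and the mark at side (278.8,195) and scene (351.3,201.7). The saddle top is at side (343.5,202.5) and scene (261,243.3). The wrist view shows floor and cart only.

```bash
python3 - <<'E'
from h import *
S=imaging.camera_params("side");C=imaging.camera_params("scene")
for n,s,c,z in [("pintip",(313.2,244.5),(351.3,169.3),.022+.097),("mark",(278.8,195),(351.3,201.7),.153),("saddletop",(343.5,202.5),(261,243.3),.05)]:
    print(n,"tri",tri([(S,s),(C,c)]),"side",atz(S,s,z),"scene",atz(C,c,z))
for n,s in [("rl",(305,355.5)),("rr",(344.2,351.75)),("fl",(296.2,271.75))]: print(n,atz(S,s,.030))
# pliers, block, marker approx
for n,s in [("pl tip",(404,278)),("pl a",(355,240)),("pl b",(370,234))]: print(n,atz(S,s,.03))
# beam axis: hinge end from scene: blue beam far-end top centre
for n,s in [("pin foot",(313.2,250.5))]: print(n,atz(S,s,.103))
E
```

```text
pintip tri [ 0.5747 -0.0487  0.1222] side [ 0.5757 -0.0438  0.119 ] scene [ 0.5754 -0.0524  0.119 ]
mark tri [0.4888 0.0815 0.1523] side [0.4899 0.0812 0.153 ] scene [0.4872 0.0821 0.153 ]
saddletop tri [0.6369 0.2201 0.0496] side [0.6379 0.2208 0.05  ] scene [0.6351 0.2204 0.05  ]
rl [ 0.5752 -0.2284  0.03  ]
rr [ 0.6412 -0.217   0.03  ]
fl [ 0.5382 -0.0295  0.03  ]
pl tip [ 0.7671 -0.0328  0.03  ]
pl a [0.6667 0.0879 0.03  ]
pl b [0.7041 0.114  0.03  ]
pin foot [ 0.5756 -0.0431  0.103 ]
```

Request:
step_arm(
  moves=[
    [[37, -30, 0], [0, 0, 0], 85],
    [[75, -60, 0], [0, 0, 0], 85],
    [[112, -90, 0], [0, 0, 0], 85],
    [[149, -120, 0], [0, 0, 0], 85],
    [[187, -150, 0], [0, 0, 0], 85],
    [[224, -181, 0], [0, 0, 0], 85],
    [[224, -181, 0], [0, 0, 0], 85],
  ],
)

```text
clock: 0.73
tcp_pos: [0.3548, -0.2803, 0.2312]
orientation: [-0.0, 0.982, 0.189, 0.0]
wrist_force: [1.2, -1.0, 0.8]
finger_gap: 0.0852
grip_force: 0.0
```

Request:
step_arm(
  moves=[
    [[37, -30, 0], [0, 0, 0], 85],
    [[75, -60, 0], [0, 0, 0], 85],
    [[112, -90, 0], [0, 0, 0], 85],
    [[149, -120, 0], [0, 0, 0], 85],
    [[187, -150, 0], [0, 0, 0], 85],
    [[224, -181, 0], [0, 0, 0], 85],
    [[224, -181, 0], [0, 0, 0], 85],
  ],
)

```text
clock: 1.32
tcp_pos: [0.4957, -0.0289, 0.2312]
orientation: [0.0, 0.982, 0.19, 0.0]
wrist_force: [1.4, 0.2, -0.8]
finger_gap: 0.0852
grip_force: 0.0
```

Request:
step_arm(
  moves=[
    [[37, -30, 0], [0, 0, -0.12], 85],
    [[75, -60, 0], [0, 0, -0.24], 85],
    [[112, -90, 0], [0, 0, -0.36], 85],
    [[149, -120, 0], [0, 0, -0.48], 85],
    [[187, -150, 0], [0, 0, -0.6], 85],
    [[224, -181, 0], [0, 0, -0.72], 85],
    [[224, -181, 0], [0, 0, -0.84], 85],
    [[224, -181, 0], [0, 0, -0.96], 85],
  ],
)

```text
clock: 1.98
tcp_pos: [0.6375, 0.2261, 0.2283]
orientation: [-0.001, 0.78, 0.626, 0.0]
wrist_force: [0.1, -1.2, -1.0]
finger_gap: 0.0847
grip_force: 0.0
```

Request:
step_arm(
  moves=[
    [[0, 0, 20], [0, 0, -0.12], 85],
    [[0, 0, 40], [0, 0, -0.24], 85],
    [[0, 0, 60], [0, 0, -0.36], 85],
    [[0, 0, 70], [0, 0, -0.41], 85],
    [[0, 0, 70], [0, 0, -0.41], 85],
    [[0, 0, 70], [0, 0, -0.41], 85],
  ],
)

```text
clock: 2.48
tcp_pos: [0.6351, 0.2199, 0.1604]
orientation: [-0.001, 0.641, 0.767, -0.001]
wrist_force: [-0.4, 0.3, 1.0]
finger_gap: 0.085
grip_force: 0.0
```

```bash
python3 - <<'E'
from h import *
from scipy.spatial.transform import Rotation as R
s=telemetry.get_state(); print(s["tcp_pos"],s["orientation"],s["joint_pos"],s["wrist_force"])
w=imaging.camera_params("wrist"); im=imaging.read_camera("wrist")
print(proj(w,[.637,.22,.05]), w["pose"])
cv2.imwrite("pics/w1.png",im[:,:,::-1])
g=R.from_quat(s["orientation"],scalar_first=True).as_matrix(); print(g)
E
```

```text
[0.6351 0.2199 0.1604] [-0.0007  0.6413  0.7673 -0.0009] [ 0.214   0.5313  0.2036  1.2454 -0.0001  1.6064] [-0.422   0.2808  1.04  ]
[318.8755 197.3336] [[ 0.984  -0.1717 -0.0469  0.6239]
 [ 0.178   0.9441  0.2773  0.2903]
 [-0.0033 -0.2813  0.9596  0.3033]
 [ 0.      0.      0.      1.    ]]
[[-0.1774  0.9841 -0.0022]
 [ 0.9841  0.1774 -0.0005]
 [-0.0001 -0.0023 -1.    ]]
```

View pics/w1.png

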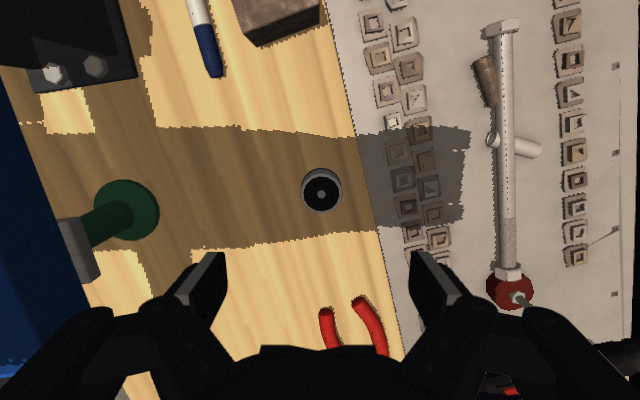

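Wrist view: the saddle top is centred at about (321,189), about where predicted; the pliers handles lie well below at (345,330).

```bash
cat >> h.py <<'E'
from scipy.spatial.transform import Rotation as R
def mv(t,yaw=None):
    s=telemetry.get_state(); g=R.from_quat(s["orientation"],scalar_first=True).as_matrix()
    y0=np.arctan2(g[1,0],g[0,0]); print("tcp",s["tcp_pos"],"yaw",y0,"t",s["clock"],"F",s["wrist_force"],"gap",s["finger_gap"])
    print("shift mm",g.T@(np.array(t)-s["tcp_pos"])*1e3)
    if yaw is not None:
        G=np.array([[np.cos(yaw),np.sin(yaw),0],[np.sin(yaw),-np.cos(yaw),0],[0,0,-1]]); print("rot",R.from_matrix(g.T@G).as_rotvec())
E
python3 - <<'E'
from h import *
w=imaging.camera_params("wrist"); im=cv2.imread("pics/w1.png")
# segment dark rubber face
c=im[160:220,290:355].max(2)
m=(c<40).astype(np.uint8); n,l,st,ce=cv2.connectedComponentsWithStats(m); i=1+np.argmax(st[1:,4]); print(st[i],ce[i]+[290,160])
p=atz(w,ce[i]+[290,160],.05); print(p); mv([p[0],p[1],.028],1.75)
E
```

```text
[ 14  17  35  34 887] [320.9504 193.4262]
[0.6392 0.2235 0.05  ]
tcp [0.6358 0.22   0.1615] yaw 1.7491119942130637 t 2.5333 F [1.0029 0.5207 1.1219] gap 0.08487767023152736
shift mm [  2.9027   3.8944 133.5479]
rot [-0.0001  0.0001 -0.0009]
```

Request:
step_arm(
  moves=[
    [[2, 3, 40], [0, 0, 0], 85],
    [[2, 3, 80], [0, 0, 0], 75],
    [[2, 3, 110], [0, 0, 0], 65],
    [[2, 3, 125], [0, 0, 0], 60],
    [[2, 3, 132], [0, 0, 0], 60],
    [[2, 3, 132], [0, 0, 0], 60],
  ],
)

```text
clock: 3.03
tcp_pos: [0.638, 0.2223, 0.0285]
orientation: [-0.0, 0.641, 0.768, -0.001]
wrist_force: [0.0, 0.2, 0.5]
finger_gap: 0.0599
grip_force: 0.0
```

Request:
step_arm(
  moves=[
    [[0, 0, 0], [0, 0, 0], 20],
    [[0, 0, 0], [0, 0, 0], 20],
    [[0, 0, 0], [0, 0, 0], 20],
    [[0, 0, 0], [0, 0, 0], 20],
    [[0, 0, 0], [0, 0, 0], 20],
    [[0, 0, 0], [0, 0, 0], 20],
  ],
  grip_force=45,
)

```text
clock: 3.53
tcp_pos: [0.6403, 0.2229, 0.0321]
orientation: [0.002, 0.641, 0.768, 0.002]
wrist_force: [-0.0, 0.3, 6.6]
finger_gap: 0.0346
grip_force: 45.5
```

Request:
step_arm(
  moves=[
    [[0, 0, -40], [0, 0, 0], 20],
    [[0, 0, -80], [0, 0, 0], 20],
    [[0, 0, -120], [0, 0, 0], 20],
    [[0, 0, -150], [0, 0, 0], 20],
    [[0, 0, -150], [0, 0, 0], 20],
    [[0, 0, -150], [0, 0, 0], 20],
  ],
)

```text
clock: 4.03
tcp_pos: [0.6401, 0.223, 0.1829]
orientation: [0.002, 0.641, 0.768, 0.003]
wrist_force: [0.3, -0.3, -1.2]
finger_gap: 0.0346
grip_force: 45.5
```

```bash
python3 - <<'E'
from h import *
cv2.imwrite("pics/w2.png",imaging.read_camera("wrist")[:,:,::-1])
mv([.5747,-.0485,.18],1.75)
E
```

```text
tcp [0.6388 0.2226 0.1803] yaw 1.7507371041728712 t 4.0833 F [ 0.7889 -0.0321 -0.731 ] gap 0.0350117196507023
shift mm [-255.27   -111.552     0.0655]
rot [ 0.0022 -0.      0.0007]
```

View pics/w2.png

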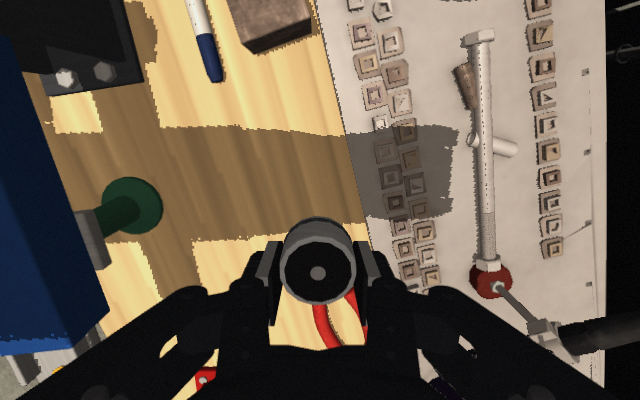

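```bash
python3 - <<'E'
from h import *
w=imaging.camera_params("wrist");s=telemetry.get_state();g=R.from_quat(s["orientation"],scalar_first=True).as_matrix()
im=cv2.imread("pics/w2.png"); c=im[235:312,275:365].max(2)
p=atz(w,(318.3,272),s["tcp_pos"][2]+.02); print("off tool mm",g.T@(p-s["tcp_pos"])*1e3)
m=((c<32)).astype(np.uint8); n,l,st,ce=cv2.connectedComponentsWithStats(m)
for i in np.argsort(-st[1:,4])[:2]+1: print(st[i],ce[i]+[275,235])
E
```

```text
off tool mm [  2.3047   1.4912 -19.9968]
[  10    7   66   60 2889] [317.5538 271.0987]
[ 78   6  12  71 566] [359.2739 278.1184]
```

Request:
step_arm(
  moves=[
    [[-37, -16, 0], [0, 0, 0], 20],
    [[-73, -32, 0], [0, 0, 0], 20],
    [[-110, -48, 0], [0, 0, 0], 20],
    [[-146, -64, 0], [0, 0, 0], 20],
    [[-183, -80, 0], [0, 0, 0], 20],
    [[-219, -96, 0], [0, 0, 0], 20],
    [[-235, -111, 0], [0, 0, 0], 20],
    [[-235, -111, 0], [0, 0, 0], 20],
  ],
)

```text
clock: 4.75
tcp_pos: [0.5679, -0.0322, 0.177]
orientation: [-0.002, 0.643, 0.766, -0.002]
wrist_force: [-0.6, -0.3, -1.1]
finger_gap: 0.0348
grip_force: 45.5
```

```bash
python3 - <<'E'
from h import *
mv([.5747,-.0485,.15],1.75)
S=imaging.camera_params("side");C=imaging.camera_params("scene");w=imaging.camera_params("wrist")
ims={n:imaging.read_camera(n)[:,:,::-1] for n in ("wrist","side","scene")}
for n in ims: cv2.imwrite(f"pics/{n}3.png",ims[n])
f=lambda a,k:cv2.resize(a,None,fx=k,fy=k,interpolation=cv2.INTER_CUBIC)
c=np.zeros((600,800,3),np.uint8); c[:320,:512]=f(ims["wrist"],.8)
c[330:600,:360]=f(ims["side"][200:290,260:380],3); c[330:600,400:760]=f(ims["scene"][110:200,290:410],3)
cv2.imwrite("pics/m3.png",c); print("pin pred wrist",proj(w,[.5747,-.0485,.121]))
E
```

```text
tcp [ 0.5679 -0.0322  0.177 ] yaw 1.7453616150690232 t 4.75 F [-0.5892 -0.264  -1.1029] gap 0.034792408726197294
shift mm [-17.2665   4.017   27.0132]
rot [-0.0054 -0.0006 -0.0046]
pin pred wrist [322.0093 242.298 ]
```

View pics/m3.png

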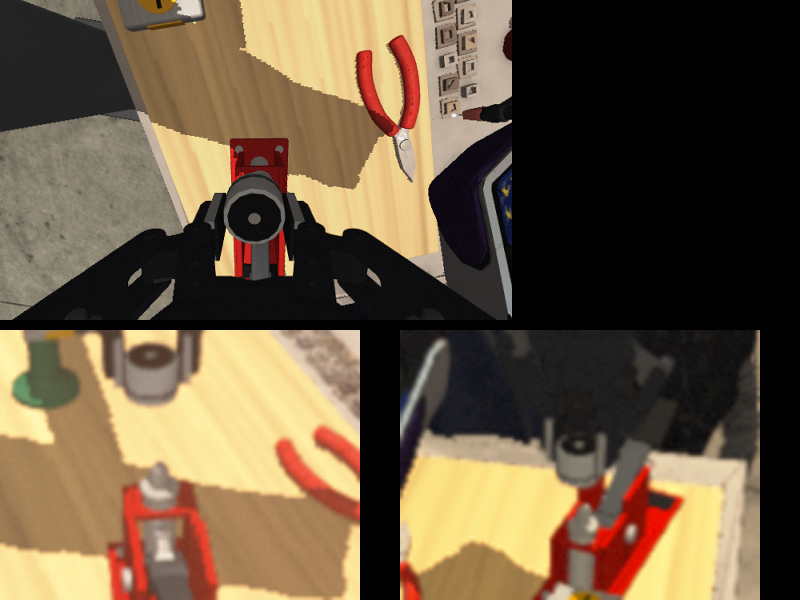

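Side: the held saddle top is at (310,209.3) and the pin tip at (312.7,245.5). Scene: the saddle top is at (349,148) and the pin tip at (351.6,170). The wrist view shows the saddle square in the fingers, over the jack's front.

```bash
python3 - <<'E'
from h import *
S=imaging.camera_params("side");C=imaging.camera_params("scene");s=telemetry.get_state();g=R.from_quat(s["orientation"],scalar_first=True).as_matrix()
a=tri([(S,(310,209.3)),(C,(349,148))]);b=tri([(S,(312.8,245.2)),(C,(351.5,169.8))])
print(a,b,"delta tool",g.T@(b-a)*1e3, "saddle-tcp tool",g.T@(a-s["tcp_pos"])*1e3)
E
```

```text
[ 0.5696 -0.0311  0.1946] [ 0.574  -0.049   0.1207] delta tool [-18.4628   1.334   73.8634] saddle-tcp tool [ -2.5892  -1.4062 -16.7257]
```

Request:
step_arm(
  moves=[
    [[-9, 1, 15], [0, 0, 0], 20],
    [[-18, 2, 30], [0, 0, 0], 20],
    [[-18.5, 2, 40], [0, 0, 0], 20],
    [[-18.5, 2, 42], [0, 0, 0], 20],
    [[-18.5, 2, 42], [0, 0, 0], 20],
  ],
)

```text
clock: 5.32
tcp_pos: [0.5757, -0.045, 0.1359]
orientation: [-0.001, 0.64, 0.768, -0.001]
wrist_force: [-0.0, -0.0, -0.5]
finger_gap: 0.0345
grip_force: 45.5
```

```bash
python3 - <<'E'
from h import *
mv([.5747,-.0485,.15],1.75)
ims={n:imaging.read_camera(n)[:,:,::-1] for n in ("side","scene")}
for n in ims: cv2.imwrite(f"pics/{n}4.png",ims[n])
f=lambda a,k:cv2.resize(a,None,fx=k,fy=k,interpolation=cv2.INTER_CUBIC)
c=np.hstack([f(ims["side"][210:280,280:345],6),np.zeros((420,10,3),np.uint8),f(ims["scene"][130:200,320:380],6)])
cv2.imwrite("pics/m4.png",c)
E
```

```text
tcp [ 0.5757 -0.045   0.1359] yaw 1.7522150092657245 t 5.3167 F [-0.0472 -0.0136 -0.5469] gap 0.03452976969142408
shift mm [ -3.2228  -1.6608 -14.0894]
rot [-0.0026 -0.0014  0.0022]
```

View pics/m4.png

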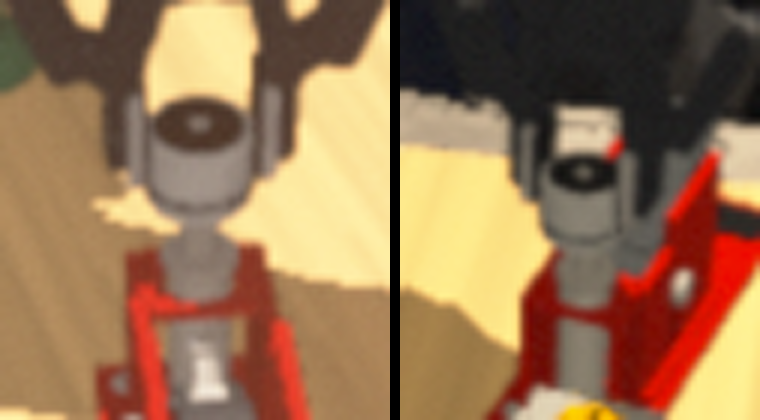

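Side shows the saddle directly over the pin, top centre at (313.3,230.3). In scene it is at (350.5,158.8), also aligned with the ram.

```bash
python3 - <<'E'
from h import *
S=imaging.camera_params("side");C=imaging.camera_params("scene");s=telemetry.get_state();g=R.from_quat(s["orientation"],scalar_first=True).as_matrix()
a=tri([(S,(313.3,230.3)),(C,(350.5,158.8))]);b=tri([(S,(312.9,245)),(C,(351.5,169.7))])
print(a,b,"delta tool",g.T@(b-a)*1e3,s["tcp_pos"])
E
```

```text
[ 0.5753 -0.0454  0.155 ] [ 0.5741 -0.0489  0.1211] delta tool [-3.2773 -1.7905 33.8319] [ 0.5767 -0.0455  0.1375]
```

Request:
step_arm(
  moves=[
    [[-3, -1.5, 2], [0, 0, 0], 20],
    [[-3, -1.5, 4], [0, 0, 0], 20],
    [[-3, -1.5, 7], [0, 0, 0], 20],
    [[-3, -1.5, 10], [0, 0, 0], 20],
    [[-3, -1.5, 13], [0, 0, 0], 20],
    [[-3, -1.5, 14], [0, 0, 0], 20],
  ],
)

```text
clock: 5.92
tcp_pos: [0.5752, -0.0496, 0.1227]
orientation: [-0.0, 0.641, 0.768, -0.0]
wrist_force: [-0.0, 0.2, 0.2]
finger_gap: 0.0345
grip_force: 45.5
```

No resistance, so the pin is in the bore. I'll keep going down.

Request:
step_arm(
  moves=[
    [[0, 0, 3], [0, 0, 0], 20],
    [[0, 0, 6], [0, 0, 0], 20],
    [[0, 0, 8], [0, 0, 0], 20],
    [[0, 0, 10], [0, 0, 0], 20],
    [[0, 0, 12], [0, 0, 0], 20],
    [[0, 0, 12], [0, 0, 0], 20],
  ],
)

```text
clock: 6.42
tcp_pos: [0.5757, -0.0497, 0.1132]
orientation: [0.001, 0.641, 0.768, 0.0]
wrist_force: [-4.2, 0.7, 11.6]
finger_gap: 0.0343
grip_force: 46.6
```

Request:
step_arm(
  moves=[
    [[0, 0, 2], [0, 0, 0], 20],
    [[0, 0, 3], [0, 0, 0], 20],
    [[0, 0, 3], [0, 0, 0], 20],
    [[0, 0, 0], [0, 0, 0], 60],
    [[0, 0, 0], [0, 0, 0], 60],
    [[0, 0, 0], [0, 0, 0], 60],
    [[0, 0, 0], [0, 0, 0], 70],
  ],
)

```text
clock: 7.0
tcp_pos: [0.5755, -0.0496, 0.1109]
orientation: [-0.0, 0.641, 0.768, -0.0]
wrist_force: [-0.6, 0.6, -0.6]
finger_gap: 0.0692
grip_force: 0.0
```

Request:
step_arm(
  moves=[
    [[0, 0, -20], [0, 0, 0], 85],
    [[0, 0, -40], [0, 0, 0], 85],
    [[0, 0, -60], [0, 0, 0], 85],
    [[0, 0, -60], [0, 0, 0], 85],
  ],
)

```text
clock: 7.33
tcp_pos: [0.5777, -0.0501, 0.1749]
orientation: [0.003, 0.641, 0.768, 0.001]
wrist_force: [1.1, 0.2, 1.6]
finger_gap: 0.0851
grip_force: 0.0
```

```bash
python3 - <<'E'
from h import *
mv([.5747,-.0485,.15],1.75)
ims={n:imaging.read_camera(n)[:,:,::-1] for n in ("side","scene","wrist")}
for n in ims: cv2.imwrite(f"pics/{n}5.png",ims[n])
f=lambda a,k:cv2.resize(a,None,fx=k,fy=k,interpolation=cv2.INTER_CUBIC)
c=np.zeros((600,800,3),np.uint8)
c[:320,:512]=f(ims["wrist"],.8)
c[330:600,:350]=f(ims["side"][235:289,280:350],5); c[330:600,360:660]=f(ims["scene"][140:194,325:385],5)
c[:320,520:800]=f(ims["side"][280:360,285:355],4)
cv2.imwrite("pics/m5.png",c)
E
```

```text
tcp [ 0.5777 -0.0501  0.1749] yaw 1.7508674928170864 t 7.3333 F [1.1348 0.1986 1.6377] gap 0.08513724676427509
shift mm [ 2.159  -2.8277 24.9128]
rot [0.0054 0.0024 0.0009]
```

View pics/m5.png

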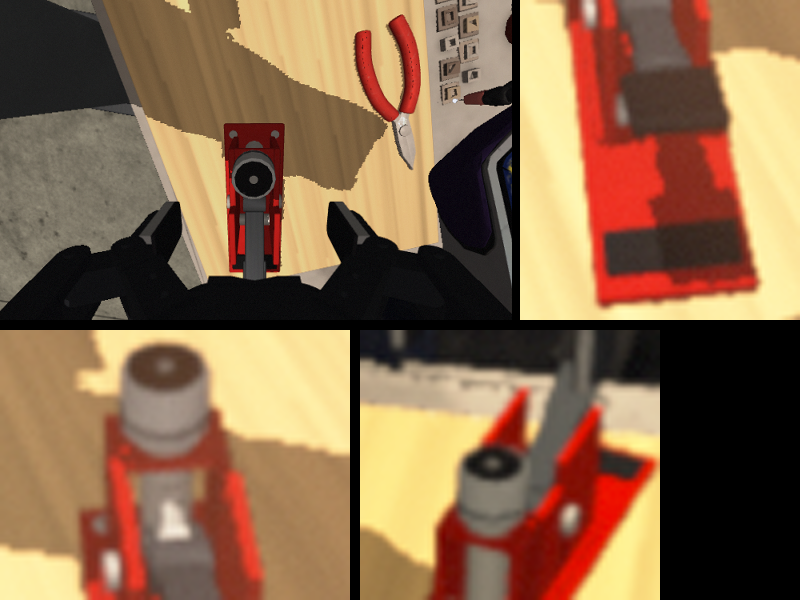

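The saddle sits flush on the collar: side (313,242.4), scene (351.4,166.6), wrist (316.3,225). The jack axis is vertical in the wrist image, so the tool yaw matches it.

```bash
python3 - <<'E'
from h import *
S=imaging.camera_params("side");C=imaging.camera_params("scene");W=imaging.camera_params("wrist")
a=tri([(S,(313,242.4)),(C,(351.4,166.6))]);print(a,atz(W,(316.3,225),.131))
p0,p1=atz(S,(269.5,202.5),.153),atz(S,(290.5,200),.153); print("lug end",p0,p1)
# jack yaw from wrist edges
for q in [((225,125),(230,272)),((284,125),(280,272))]:
    A,B=[atz(W,np.array(x)/.8,.03) for x in q]; print(A,B,np.arctan2(*(A-B)[[1,0]]))
m=tri([(S,(278.8,195)),(C,(351.3,201.7))]); print("mark",m)
u=np.array([np.cos(1.75),np.sin(1.75)]); t=a[:2]-.07*u; mv([t[0],t[1],.075],1.75)
E
```

```text
[ 0.575  -0.0503  0.1291] [ 0.5753 -0.0478  0.131 ]
lug end [0.4746 0.0493 0.153 ] [0.5184 0.0625 0.153 ]
[ 0.5383 -0.0257  0.03  ] [ 0.5746 -0.224   0.03  ] 1.752104906143299
[ 0.6045 -0.0136  0.03  ] [ 0.6421 -0.2116  0.03  ] 1.7586442193669047
mark [0.4888 0.0815 0.1523]
tcp [ 0.5754 -0.0496  0.1706] yaw 1.7507970294469588 t 7.4833 F [ 0.0303 -0.41   -0.9068] gap 0.08518000348073464
shift mm [-70.6357  -0.5572  95.6066]
rot [-0.0005 -0.0002  0.0008]
```

Request:
step_arm(
  moves=[
    [[-35, 0, 0], [0, 0, 0], 85],
    [[-70, 0, 0], [0, 0, 0], 85],
    [[-70, 0, 30], [0, 0, 0], 85],
    [[-70, 0, 65], [0, 0, 0], 85],
    [[-70, 0, 85], [0, 0, 0], 80],
    [[-70, 0, 95], [0, 0, 0], 70],
    [[-70, 0, 95], [0, 0, 0], 70],
  ],
)

```text
clock: 8.07
tcp_pos: [0.5852, -0.1176, 0.0723]
orientation: [-0.003, 0.641, 0.768, -0.001]
wrist_force: [-0.3, -0.6, 0.3]
finger_gap: 0.07
grip_force: 0.0
```

Request:
step_arm(
  moves=[
    [[0, 0, 0], [0, 0, 0], 35],
    [[0, 0, 0], [0, 0, 0], 35],
    [[0, 0, 0], [0, 0, 0], 35],
    [[0, 0, 0], [0, 0, 0], 35],
    [[0, 0, 0], [0, 0, 0], 35],
  ],
  grip_force=90,
)

```text
clock: 8.48
tcp_pos: [0.5891, -0.1188, 0.0778]
orientation: [0.001, 0.641, 0.768, 0.0]
wrist_force: [1.0, -0.4, 2.2]
finger_gap: 0.0465
grip_force: 94.9
```

Request:
step_arm(
  moves=[
    [[0, 0, -3], [0, 0, 0], 35],
    [[0, 0, -6], [0, 0, 0], 35],
    [[0, 0, -6], [0, 0, 0], 35],
  ],
)

```text
clock: 8.73
tcp_pos: [0.5874, -0.1182, 0.0819]
orientation: [-0.001, 0.641, 0.768, -0.0]
wrist_force: [0.8, -0.1, -8.1]
finger_gap: 0.0468
grip_force: 93.6
```

```bash
python3 - <<'E'
from h import *
mv([.5747,-.0485,.15],1.75)
im=imaging.read_camera("wrist")[:,:,::-1];cv2.imwrite("pics/w6.png",im)
W=imaging.camera_params("wrist");print(proj(W,[.575,-.050,.136]),proj(W,[.4888,.0815,.153]))
E
```

```text
tcp [ 0.5874 -0.1182  0.0819] yaw 1.750872874698682 t 8.7333 F [ 0.759  -0.0642 -8.0919] gap 0.04684790615217146
shift mm [ 70.9319  -0.075  -68.0945]
rot [-0.0015 -0.0006  0.0009]
[313.1787 116.3654] [  18.549  -553.9053]
```

View pics/w6.png

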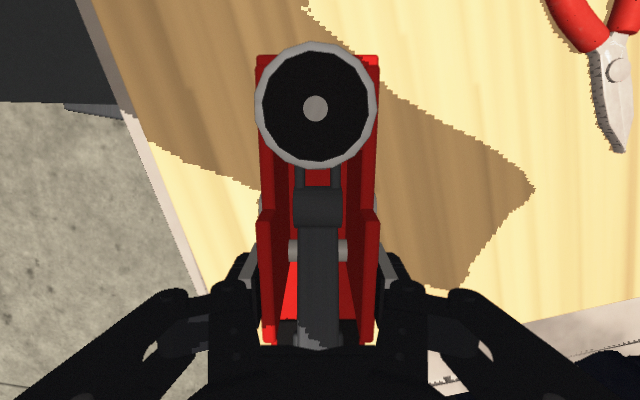

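The jack is held (8 N of weight), and the wrist view shows the saddle top at (316,106), square on the jack. From here I'll measure by segmentation only.

```bash
python3 - <<'E'
from h import *
S=imaging.camera_params("side");C=imaging.camera_params("scene");W=imaging.camera_params("wrist")
def blob(im,box,f):
    u0,v0,u1,v1=box; c=im[v0:v1,u0:u1]; m=f(c).astype(np.uint8); m=cv2.morphologyEx(m,cv2.MORPH_CLOSE,np.ones((5,5)))
    n,l,st,ce=cv2.connectedComponentsWithStats(m); o=[]
    for i in np.argsort(-st[1:,4])[:2]+1: o.append((st[i],ce[i]+[u0,v0]))
    return o
def yel(c):
    h=cv2.cvtColor(c,cv2.COLOR_BGR2HSV); return (h[...,0]>15)&(h[...,0]<32)&(h[...,1]>190)&(h[...,2]>120)
o1=blob(cv2.imread("pics/side0.png"),(265,185,295,203),yel);o2=blob(cv2.imread("pics/scene0.png"),(335,192,368,212),yel);print(o1,o2)
m=tri([(S,o1[0][1]),(C,o2[0][1])]); print("mark",m,atz(S,o1[0][1],.153),atz(C,o2[0][1],.153))
w=cv2.imread("pics/w6.png"); b=blob(w,(262,45,370,162),lambda c:c.max(2)<45); print(b)
s=telemetry.get_state();g=R.from_quat(s["orientation"],scalar_first=True).as_matrix()
sd=atz(W,(316,106.5),.136);print("saddle",sd,g.T@(sd-s["tcp_pos"])*1e3)
for X in (sd,np.array([.575,-.0503,.136])): print("move tool",g.T@(np.array([*m[:2],.136])-X)*1e3)
E
```

```text
[(array([ 9,  8,  9,  4, 32], dtype=int32), array([278. , 194.5]))] [(array([11,  6, 11,  7, 66], dtype=int32), array([350.9545, 201.1061]))]
mark [0.4882 0.0818 0.1539] [0.4878 0.0831 0.153 ] [0.4889 0.081  0.153 ]
[(array([   0,    6,  108,  111, 8626], dtype=int32), array([315.0141, 106.097 ]))]
saddle [ 0.5753 -0.0473  0.136 ] [ 72.0505   0.6782 -54.2931]
move tool [142.628  -62.5723   0.1745]
move tool [145.5317 -61.7398   0.1752]
```

Request:
step_arm(
  moves=[
    [[12, -25, 0], [0, 0, 0], 35],
    [[30, -50, 0], [0, 0, 0], 35],
    [[55, -62, 0], [0, 0, 0], 35],
    [[85, -62, 0], [0, 0, 0], 35],
    [[105, -62, 0], [0, 0, 0], 35],
    [[113, -62, 0], [0, 0, 0], 35],
    [[113, -62, 0], [0, 0, 0], 35],
  ],
)

```text
clock: 9.37
tcp_pos: [0.5056, -0.0165, 0.0819]
orientation: [-0.001, 0.64, 0.769, -0.0]
wrist_force: [0.9, 0.2, -9.8]
finger_gap: 0.0464
grip_force: 96.3
```

```bash
cat >> h.py <<'E'
def yel(c):
    h=cv2.cvtColor(np.ascontiguousarray(c),cv2.COLOR_RGB2HSV); return (h[...,0]>15)&(h[...,0]<32)&(h[...,1]>190)&(h[...,2]>100)
def blobs(m,k=9,n=4):
    m=cv2.morphologyEx(m.astype(np.uint8),cv2.MORPH_CLOSE,np.ones((k,k)));N,l,st,ce=cv2.connectedComponentsWithStats(m)
    return [(st[i],ce[i]) for i in np.argsort(-st[1:,4])[:n]+1]
E
python3 - <<'E'
from h import *
mv([.5747,-.0485,.15],1.75)
s=telemetry.get_state();W=imaging.camera_params("wrist");im=imaging.read_camera("wrist")
g=R.from_quat(s["orientation"],scalar_first=True).as_matrix()
cv2.imwrite("pics/w7.png",im[:,:,::-1])
print("pred",proj(W,[.4882,.0818,.153]))
for st,c in blobs(yel(im)): print(st,c,atz(W,c,.153))
print("dark",blobs(im[45:165,262:370].max(2)<45,5,1))
print("saddle",atz(W,(316,106.5),.136))
# circle fit on saddle rim
gr=cv2.cvtColor(im,cv2.COLOR_RGB2GRAY); print(cv2.HoughCircles(gr,cv2.HOUGH_GRADIENT,1.5,60,param1=120,param2=30,minRadius=30,maxRadius=75))
E
```

```text
tcp [ 0.5056 -0.0165  0.0819] yaw 1.7535363499272263 t 9.3667 F [ 0.8534  0.2218 -9.7522] gap 0.046419953394755735
shift mm [-43.9348  62.0529 -68.2797]
rot [-0.0015 -0.001   0.0035]
pred [315.3614 -40.6344]
[286  46 102  19 463] [331.2419  55.5184] [0.4947 0.0651 0.153 ]
[321   0  26  25 122] [335.1885  13.7377] [0.494 0.073 0.153]
[358   0  15  12  61] [365.4754   2.8525] [0.4996 0.0761 0.153 ]
[282   5   5   4  13] [284.4615   6.2308] [0.4835 0.0725 0.153 ]
dark [(array([   0,   16,  108,  101, 7973], dtype=int32), array([55.1219, 64.153 ]))]
saddle [0.4932 0.0544 0.136 ]
[[[317.25 105.75  54.  ]
  [323.25 281.25  69.15]
  [639.75 191.25  39.6 ]
  [446.25 246.75  47.25]]]
```

Request:
step_arm(
  moves=[
    [[8, 1, 0], [0, 0, 0], 35],
    [[16, 2, 0], [0, 0, 0], 35],
    [[20, 2, 0], [0, 0, 0], 35],
    [[20, 2, 0], [0, 0, 0], 35],
    [[20, 2, 0], [0, 0, 0], 35],
  ],
)

```text
clock: 9.83
tcp_pos: [0.5052, 0.0016, 0.0821]
orientation: [0.0, 0.641, 0.768, -0.0]
wrist_force: [0.7, -0.4, -8.8]
finger_gap: 0.0466
grip_force: 96.3
```

```bash
cat > mk.py <<'E'
from h import *
from scipy.optimize import least_squares
s=telemetry.get_state();W=imaging.camera_params("wrist");im=imaging.read_camera("wrist")
print("t",s["clock"],"tcp",s["tcp_pos"],"F",s["wrist_force"],"pred",proj(W,[.4882,.0818,.153]))
g=R.from_quat(s["orientation"],scalar_first=True).as_matrix()
m=yel(im); bl=blobs(m,5)
for st,c in bl: print(st,c)
v,u=np.nonzero(m); stv=max((st for st,c in bl if st[2]>3*st[3]),key=lambda q:q[4],default=None)
k=(v<(stv[1]-2 if stv is not None else 400))&(u>200)&(u<450); hull=cv2.convexHull(np.stack([u[k],v[k]],1).astype(np.int32))[:,0]
hull=hull[(hull[:,1]>1)]
P=np.array([(g.T@(atz(W,q,.153)-s["tcp_pos"]))[:2]*1e3 for q in hull.astype(float)])
r=least_squares(lambda c:np.hypot(*(P-c).T)-13,P.mean(0)+[8,0],loss="soft_l1")
sd=(g.T@(atz(W,(316.5,106),.136)-s["tcp_pos"]))*1e3
print("n",len(P),"rms",np.sqrt(np.mean(r.fun**2)),"mark tool",r.x,"saddle tool",sd,"remaining",r.x-sd[:2])
print("remaining by side/scene",(g.T@(np.array([.4882,.0818,.1])-s["tcp_pos"]))[:2]*1e3-sd[:2])
E
python3 mk.py
```

```text
t 9.8333 tcp [0.5052 0.0016 0.0821] F [ 0.6856 -0.4269 -8.8452] pred [301.0409  57.5437]
[ 250   17  110   98 4631] [294.8618  76.3392]
[276 130  93  17 377] [322.1353 137.992 ]
[351   8  13  20 103] [357.7282  17.1942]
[343  48  23   8  59] [355.5932  52.4407]
n 34 rms 0.6418145009258519 mark tool [83.0691 -0.4235] saddle tool [ 72.1864   0.8382 -53.8752] remaining [10.8827 -1.2618]
remaining by side/scene [ 9.7783 -3.2077]
```

Request:
step_arm(
  moves=[
    [[5, -1, 0], [0, 0, 0], 35],
    [[10.5, -1.5, 0], [0, 0, 0], 35],
    [[10.5, -1.5, 0], [0, 0, 0], 35],
    [[10.5, -1.5, 0], [0, 0, 0], 35],
  ],
)

```text
clock: 10.22
tcp_pos: [0.5016, 0.012, 0.0822]
orientation: [-0.0, 0.64, 0.768, -0.0]
wrist_force: [0.7, -0.3, -8.0]
finger_gap: 0.0468
grip_force: 96.3
```

```bash
python3 mk.py
```

```text
t 10.2167 tcp [0.5016 0.012  0.0822] F [ 0.7097 -0.3399 -7.9634] pred [309.5205 110.3506]
[ 260   54  117  110 6695] [312.9689 114.2151]
[321  72  28  27 336] [333.2649  89.2083]
[284 176  91  16 329] [328.766  183.6231]
[322  42   1   1   1] [322.  42.]
n 41 rms 0.08386918946880462 mark tool [72.0868  1.3186] saddle tool [ 72.1919   0.8297 -53.7736] remaining [-0.1051  0.4888]
remaining by side/scene [-1.097  -1.4703]
```

Request:
step_arm(
  moves=[
    [[0, 0, 3], [0, 0, 0], 35],
    [[0, 0, 6], [0, 0, 0], 35],
    [[0, 0, 7], [0, 0, 0], 35],
    [[0, 0, 7], [0, 0, 0], 35],
  ],
)

```text
clock: 10.6
tcp_pos: [0.5025, 0.0114, 0.0778]
orientation: [0.001, 0.641, 0.768, 0.0]
wrist_force: [-6.0, -0.2, 12.0]
finger_gap: 0.047
grip_force: 99.0
```

Request:
step_arm(
  moves=[
    [[0, 0, 0], [0, 0, 0], 55],
    [[0, 0, 0], [0, 0, 0], 70],
    [[0, 0, 0], [0, 0, 0], 75],
    [[0, 0, 0], [0, 0, 0], 75],
    [[0, 0, 0], [0, 0, 0], 75],
  ],
)

```text
clock: 11.02
tcp_pos: [0.5022, 0.0116, 0.0754]
orientation: [0.0, 0.641, 0.768, 0.0]
wrist_force: [0.2, 0.1, -0.7]
finger_gap: 0.075
grip_force: 0.0
```

```bash
python3 mk.py; python3 - <<'E'
from h import *
im=imaging.read_camera("wrist");gr=cv2.cvtColor(im,cv2.COLOR_RGB2GRAY);cv2.imwrite("pics/w8.png",im[:,:,::-1])
a=cv2.cvtColor(imaging.read_camera("side"),cv2.COLOR_RGB2BGR);cv2.imwrite("pics/side8.png",a)
# red base edges at jack front/rear in side image: rear strip corners
h=cv2.cvtColor(a,cv2.COLOR_BGR2HSV); m=((h[...,0]<6)|(h[...,0]>174))&(h[...,1]>180)&(h[...,2]>60); m[:, 345:]=0
print(blobs(m,3,2))
E
```

```text
t 11.0167 tcp [0.5022 0.0116 0.0754] F [ 0.1637  0.1408 -0.652 ] pred [305.8811 107.9236]
[ 251   31  130  136 9032] [313.6713 107.1383]
[279 181  99  16 401] [327.5885 188.5611]
[318  65  27  30 328] [328.8872  83.9726]
[305  32   7   4  15] [307.7333  33.2667]
n 45 rms 0.04507599929854697 mark tool [72.6219  0.811 ] saddle tool [ 72.1149   0.8586 -60.6474] remaining [ 0.507  -0.0476]
remaining by side/scene [-0.5328 -2.0976]
[(array([267, 226,  34,  70, 965], dtype=int32), array([281.6415, 268.5016])), (array([308,   0,  28,  15, 379], dtype=int32), array([321.1108,   6.4301]))]
```

Request:
step_arm(
  moves=[
    [[0, 0, -30], [0, 0, 0], 75],
    [[0, 0, -65], [0, 0, 0], 75],
    [[0, 0, -85], [0, 0, 0], 50],
    [[-30, 0, -90], [0, 0, 0], 20],
    [[-65, 1, -90], [0, 0, 0], 0],
    [[-83, 1, -90], [0, 0, 0], 0],
    [[-83, 1, -90], [0, 0, 0], 0],
    [[-83, 1, -90], [0, 0, 0], 0],
  ],
)

```text
clock: 11.83
tcp_pos: [0.5177, -0.0706, 0.165]
orientation: [-0.0, 0.642, 0.767, -0.0]
wrist_force: [-0.5, 0.2, 0.5]
finger_gap: 0.0016
grip_force: 0.0
```

Request:
step_arm(
  moves=[
    [[0, 0, 20], [0, 0, 0], 0],
    [[0, 0, 35], [0, 0, 0], 0],
    [[0, 0, 40], [0, 0, 0], 0],
    [[0, 0, 45], [0, 0, 0], 0],
    [[0, 0, 48], [0, 0, 0], 0],
    [[0, 0, 50], [0, 0, 0], 0],
  ],
)

```text
clock: 12.33
tcp_pos: [0.5178, -0.0698, 0.1161]
orientation: [0.001, 0.64, 0.768, -0.0]
wrist_force: [-2.2, -1.4, 5.7]
finger_gap: -0.0
grip_force: 2.8
```

Request:
step_arm(
  moves=[
    [[0, 0, 8], [0, 0, 0], 0],
    [[0, 0, 16], [0, 0, 0], 0],
    [[0, 0, 24], [0, 0, 0], 0],
    [[0, 0, 32], [0, 0, 0], 0],
    [[0, 0, 40], [0, 0, 0], 0],
    [[0, 0, 46], [0, 0, 0], 0],
    [[0, 0, 51], [0, 0, 0], 0],
    [[0, 0, 53], [0, 0, 0], 0],
  ],
)

```text
clock: 13.0
tcp_pos: [0.5196, -0.0705, 0.0633]
orientation: [0.002, 0.641, 0.768, 0.0]
wrist_force: [0.7, -3.0, 11.8]
finger_gap: 0.0003
grip_force: 6.2
```

```bash
cat > st.py <<'E'
from h import *
S=imaging.camera_params("side");C=imaging.camera_params("scene")
a=imaging.read_camera("side");b=imaging.read_camera("scene")
A=blobs(yel(a[160:215,255:300]),3,2);B=blobs(yel(b[180:215,325:375]),3,2)
print(A,B)
ua=A[0][1]+[255,160];ub=B[0][1]+[325,180];print(ua,ub,tri([(S,ua),(C,ub)]))
s=telemetry.get_state();print(s["clock"],s["tcp_pos"],s["wrist_force"])
E
python3 st.py
```

```text
[] [(array([21, 18, 11,  7, 66], dtype=int32), array([25.9545, 21.1061]))]Traceback (most recent call last):
  File "st.py", line 6, in <module>
    ua=A[0][1]+[255,160];ub=B[0][1]+[325,180];print(ua,ub,tri([(S,ua),(C,ub)]))
       ~^^^
IndexError: list index out of range
```

Request:
step_arm(
  moves=[
    [[0, 0, -25], [0, 0, 0], 0],
    [[0, 0, -50], [0, 0, 0], 0],
    [[0, 0, -58], [0, 0, 0], 0],
    [[0, 0, -58], [0, 0, 0], 0],
    [[0, 0, -40], [0, 0, 0], 0],
    [[0, 0, -25], [0, 0, 0], 0],
    [[0, 0, -10], [0, 0, 0], 0],
    [[0, 0, 2], [0, 0, 0], 0],
  ],
)

```text
clock: 13.77
tcp_pos: [0.5192, -0.0705, 0.0602]
orientation: [0.002, 0.641, 0.768, 0.0]
wrist_force: [-8.8, 1.9, 54.8]
finger_gap: -0.0003
grip_force: 28.5
```

```bash
cat > st.py <<'E'
from h import *
C=imaging.camera_params("scene")
b=imaging.read_camera("scene")
B=blobs(yel(b[175:215,325:375]),3,1);ub=B[0][1]+[325,175]
o,d=ray(C,ub); f=lambda t:o+d*t
# intersect with arc: horizontal radius from hinge ~ keep y of mark
from numpy.linalg import lstsq
beam=np.array([np.cos(1.864),np.sin(1.864)]) # toward hinge; vertical plane through mark, normal along beam
t=(beam@np.array([.4889,.081])-beam@o[:2])/(beam@d[:2]); print(ub,"mark",f(t),"rest .153")
s=telemetry.get_state();print(s["clock"],s["tcp_pos"],s["wrist_force"])
E
python3 st.py
```

```text
[350.8769 201.0769] mark [0.489 0.081 0.153] rest .153
13.8167 [ 0.5193 -0.0705  0.0608] [-9.7764 -0.8024 44.1689]
```

Request:
step_arm(
  moves=[
    [[0, 0, -20], [0, 0, 0], 0],
    [[0, 0, -40], [0, 0, 0], 0],
    [[0, 0, -55], [0, 0, 0], 0],
    [[0, 0, -58], [0, 0, 0], 0],
    [[0, 0, -58], [0, 0, 0], 0],
    [[0, 0, -58], [0, 0, 0], 0],
  ],
)

```text
clock: 14.32
tcp_pos: [0.5174, -0.0696, 0.1172]
orientation: [-0.0, 0.641, 0.768, -0.0]
wrist_force: [1.1, 1.3, 0.5]
finger_gap: -0.0003
grip_force: 0.5
```

Request:
step_arm(
  moves=[
    [[0, 0, 7], [0, 0, 0], 0],
    [[0, 0, 12], [0, 0, 0], 0],
    [[0, 0, 12], [0, 0, 0], 0],
  ],
)

```text
clock: 14.57
tcp_pos: [0.5171, -0.0697, 0.1044]
orientation: [-0.001, 0.641, 0.768, -0.0]
wrist_force: [0.6, -0.5, 3.0]
finger_gap: 0.0001
grip_force: 1.5
```

```bash
python3 st.py; python3 - <<'E'
from h import *
im=imaging.read_camera("wrist");cv2.imwrite("pics/w9.png",im[:,:,::-1])
W=imaging.camera_params("wrist");C=imaging.camera_params("scene")
print("saddle pred",proj(W,[.489,.081,.131]),proj(W,[.489,.081,.143]),"pad",proj(W,[.5177,-.07,.12]))
for st,c in blobs(yel(im),5,4): print(st,c)
E
```

```text
[350.8769 201.0769] mark [0.489 0.081 0.153] rest .153
14.6167 [ 0.5172 -0.0696  0.105 ] [0.1679 0.3994 3.5894]
saddle pred [ 311.3885 -176.8799] [ 310.4155 -216.8667] pad [316.0446 271.7934]
```

Request:
step_arm(
  moves=[
    [[0, 0, -14], [0, 0, 0], 0],
    [[0, 0, -16], [0, 0, 0], 0],
    [[0, 0, -16], [0, 0, 0], 0],
    [[0, 0, 0], [0, 0, 0], 0],
    [[0, 0, 12], [0, 0, 0], 0],
    [[0, 0, 24], [0, 0, 0], 0],
    [[0, 0, 36], [0, 0, 0], 0],
    [[0, 0, 43], [0, 0, 0], 0],
  ],
)

```text
clock: 15.33
tcp_pos: [0.5194, -0.0715, 0.0632]
orientation: [0.002, 0.641, 0.767, -0.0]
wrist_force: [1.0, -3.7, 11.8]
finger_gap: -0.0
grip_force: 6.8
```

```bash
python3 st.py; python3 - <<'E'
from h import *
b=imaging.read_camera("scene");cv2.imwrite("pics/scene10.png",b[:,:,::-1])
a=imaging.read_camera("side");cv2.imwrite("pics/side10.png",a[:,:,::-1])
o=cv2.imread("pics/scene0.png")[:,:,::-1]
d=np.abs(b.astype(int)-o).max(2); d[:, :300]=0; print(d[195:215,335:370].mean(), d[210:300,305:350].mean())
p=cv2.imread("pics/side8.png")[:,:,::-1]
d=np.abs(a.astype(int)-p).max(2)>60; print(blobs(d,5,4))
E
```

```text
[351.1014 199.3623] mark [0.4887 0.0809 0.1579] rest .153
15.3833 [ 0.5195 -0.0715  0.063 ] [-0.8682 -3.4015 14.1288]
76.93 3.948641975308642
[(array([ 220,  163,  129,  142, 7118], dtype=int32), array([285.4697, 245.8207])), (array([ 127,    0,   15,  145, 1529], dtype=int32), array([134.4474,  59.947 ])), (array([235,   0,  74,  36, 946], dtype=int32), array([273.3023,   9.3647])), (array([294,  27,  19,  34, 351], dtype=int32), array([302.3476,  45.3305]))]
```

Request:
step_arm(
  moves=[
    [[0, 0, -25], [0, 0, 0], 0],
    [[0, 0, -50], [0, 0, 0], 0],
    [[0, 0, -62], [0, 0, 0], 0],
    [[0, 0, -62], [0, 0, 0], 0],
    [[0, 0, -62], [0, 0, 0], 0],
    [[0, 0, -62], [0, 0, 0], 0],
  ],
)

```text
clock: 15.98
tcp_pos: [0.5174, -0.0697, 0.1243]
orientation: [-0.0, 0.641, 0.768, -0.0]
wrist_force: [1.1, -1.0, 1.0]
finger_gap: 0.0001
grip_force: 0.4
```

Request:
step_arm(
  moves=[
    [[0, 0, 14], [0, 0, 0], 0],
    [[0, 0, 26], [0, 0, 0], 0],
    [[0, 0, 38], [0, 0, 0], 0],
    [[0, 0, 50], [0, 0, 0], 0],
    [[0, 0, 59], [0, 0, 0], 0],
    [[0, 0, 63], [0, 0, 0], 0],
    [[0, 0, 63], [0, 0, 0], 0],
  ],
)

```text
clock: 16.57
tcp_pos: [0.5185, -0.0711, 0.0629]
orientation: [0.001, 0.641, 0.768, -0.001]
wrist_force: [-2.9, -2.3, 16.5]
finger_gap: -0.0001
grip_force: 7.9
```

```bash
python3 st.py
```

```text
[351.0286 197.7   ] mark [0.489  0.081  0.1624] rest .153
16.6167 [ 0.5185 -0.0712  0.0631] [-2.603  -3.7968 13.4619]
```

Request:
step_arm(
  moves=[
    [[0, 0, -25], [0, 0, 0], 0],
    [[0, 0, -50], [0, 0, 0], 0],
    [[0, 0, -65], [0, 0, 0], 0],
    [[0, 0, -65], [0, 0, 0], 0],
    [[0, 0, -65], [0, 0, 0], 0],
    [[0, 0, -65], [0, 0, 0], 0],
  ],
)

```text
clock: 17.12
tcp_pos: [0.5169, -0.0696, 0.1257]
orientation: [-0.001, 0.641, 0.768, -0.0]
wrist_force: [0.4, -0.5, -0.1]
finger_gap: -0.0002
grip_force: 0.5
```

Request:
step_arm(
  moves=[
    [[0, 0, 14], [0, 0, 0], 0],
    [[0, 0, 26], [0, 0, 0], 0],
    [[0, 0, 38], [0, 0, 0], 0],
    [[0, 0, 50], [0, 0, 0], 0],
    [[0, 0, 60], [0, 0, 0], 0],
    [[0, 0, 65.5], [0, 0, 0], 0],
    [[0, 0, 65.5], [0, 0, 0], 0],
  ],
)

```text
clock: 17.7
tcp_pos: [0.5184, -0.0711, 0.0626]
orientation: [0.001, 0.641, 0.768, -0.001]
wrist_force: [-3.8, -2.3, 21.1]
finger_gap: -0.0001
grip_force: 10.1
```

```bash
python3 st.py
```

```text
[351.1857 195.8429] mark [0.4889 0.081  0.1676] rest .153
17.75 [ 0.5183 -0.0711  0.0628] [-2.7613 -3.8657 17.8387]
```

Request:
step_arm(
  moves=[
    [[0, 0, 0], [0, 0, 0], 0],
    [[0, 0, 0], [0, 0, 0], 0],
    [[0, 0, 0], [0, 0, 0], 0],
    [[0, 0, 0], [0, 0, 0], 0],
  ],
)

```text
clock: 18.08
tcp_pos: [0.5183, -0.0711, 0.0628]
orientation: [0.001, 0.641, 0.768, -0.001]
wrist_force: [-3.2, -3.3, 18.3]
finger_gap: -0.0
grip_force: 8.6
```

```bash
python3 st.py; python3 - <<'E'
from h import *
S=imaging.camera_params("side")
a=imaging.read_camera("side")[:,:,::-1];cv2.imwrite("pics/side11.png",a);p=cv2.imread("pics/side8.png")
u=np.array([np.cos(1.752),np.sin(1.752)]);v=np.array([-u[1],u[0]]);o=np.array([.4885,.0815])
red=lambda c:int(c[2])-max(int(c[0]),int(c[1]))
# red profile across rear edge (jack x) and sides (jack y), sub-mm sampling; edge = half-max crossing
def prof(im,pts):
    q=np.array([proj(S,[*x,.03]) for x in pts],np.float32); c=cv2.remap(np.ascontiguousarray(im),q[:,:1],q[:,1:],cv2.INTER_LINEAR)[:,0].astype(int)
    return c[:,2]-np.maximum(c[:,0],c[:,1])
X=np.arange(-.195,-.155,.001);Y=np.arange(-.045,-.025,.001)
for y in (-.03,-.02,0,.02,.03):
  for n,im in (("before",p),("now",a)): print(y,n,prof(im,[o+u*x+v*y for x in X])[::2])
E
```

```text
[351.1857 195.8429] mark [0.4889 0.081  0.1676] rest .153
18.1333 [ 0.5183 -0.0711  0.0628] [-3.1104 -4.2312 17.4839]
-0.03 before [ 23  23  24  24  25  26  44  63  83 114 116 105  90  85  78  69  57  50
  46  45  46]
-0.03 now [38 34 34 33 34 35 44 60 80 98 98 93 86 85 79 69 57 50 47 46 47]
-0.02 before [ 17  17  17  17  18  21  33  57  85 118 146 138 109  89  79  61  40  24
  20  21  22]
-0.02 now [ 38  36  35  36  35  36  42  57  83  99 105 101  92  86  81  61  38  22
  19  18  20]
0 before [ 20  18  17  17  16  16  29  55  84 124 148 147 119 100  82  62  36  22
  18  18  19]
0 now [ 34  38  38  34  35  35  43  60  85 100 105  99  91  88  79  60  34  21
  15  14  14]
0.02 before [ 21  22  22  23  24  26  40  62  88 135 165 181 185 183 162 120  57  27
  14  13  13]
0.02 now [ 20  20  21  22  22  24  40  63  89 136 167 182 188 184 162 119  53  25
  13  11  12]
0.03 before [ 23  24  24  25  25  26  31  56  86 122 165 179 184 184 182 177 162 146
 137 136 134]
0.03 now [ 23  22  23  24  23  25  29  54  86 123 168 179 184 175 149 107  82  70
  66  64  63]
```

The base edge has not moved (under 0.5 mm), the beam is steady at about +14.5 mm, and the lever is on its stop with 18 N on it. I'm handing in.

```bash
python3 -c "
from workcell import env
print(env.hand_in())"
```

```text
the job is handed in; nothing more can be done
None
```

I handed the job in at about 18 s, with the saddle seated, the jack under the lift point, the beam up about 14.5 mm and the lever held on its stop; the hand-in returned no verdict.

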